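# Drive the hinge pin out of the dough press into its catch pan

## Task

Take out the hinge pin of the little dough press for washing: first push the catch pan all the way in under the hinge, then with the punch drive the pin right through and out of the hinge so that it drops into the pan. Do not touch the pin with the gripper or arm, and leave the bottles and the jar alone. When the pin lies in the pan, lay the punch down flat on its rest or on the counter, away from the hinge.

Things in the scene. Friction and masses are not known exactly. Their poses are not given: they have to be found in the camera images.
- bore (a point): Centre of the press's hinge bore, 85 mm above the counter, mid-way through the hinge head (60 x 60 mm, 36 mm high, centred here, with a 10 mm cap on top). The round bore, 21 mm in diameter, runs level right through along y and is open at both faces (y = -30 and +30 mm). Drive the pin out along +y, over the pan; the punch enters from the -y side.
- press: Dough press, fixed to the counter; origin on the counter straight below bore, same axes. Round plates and black-handled arm lie towards +x (to x = 240 mm, up to 109 mm high). Base plate 12 mm high, to y = -52 mm; beyond it the -y side is clear. A spring plunger in the bore's roof holds the pin: pushing it takes about 3 to 10 N. Past the pin it stands 4 mm into the bore and yields at 4 N.
- pin: Plain steel hinge pin, 18 mm in diameter, 90 mm long, lying in the bore 1.5 mm below the bore's axis. Origin at its centre, y axis along it. At the start it sticks out 4 to 14 mm on the -y side, 16 to 26 mm on the +y side. It falls clear when its trailing (-y) end is well past the head's +y face: punch tip to y = +40 to +50 mm of bore (it may drop sooner).
- punch_grip (a point): Where to grasp the punch: on its axis, in the square wooden handle (22 x 22 mm; 40 mm of it ahead of this point, 60 mm behind). x axis along the punch to its tip, z up. A round steel shank 12 mm in diameter, 100 mm long, goes on from the handle to the tip, 140 mm ahead of this point. About 150 g. It lies level in its rest, axis 45 mm above the counter.
- punch_tip (a point): Centre of the flat 12 mm tip face of the punch; same axes as punch_grip.
- rest: Punch rest, black, fixed: base 170 x 50 x 6 mm, origin under its centre, with notched posts 12 mm thick at x = -50 and +60 mm, open between them. The punch lies along its x axis, tip to +x, grasp point 45 mm above the origin. The posts bear the handle at 34 mm and the shank at 39 mm; low cheeks (to 43 and 48 mm) leave 3 mm each side.
- pan (a joint): Travel of the catch pan on its rails, in m: 0 = fully out, 0.120 = fully in against its stop, its inner end beneath the hinge head; starts at 0 to 0.05. It moves along -y of bore as the value grows, against about 2 N of friction, and stays where it is left.
- pan_in (a point): Centre of the catch pan's inner floor, 37 mm above the counter; axes as bore. Open steel pan, inside 104 x 162 mm (x, y), walls 4 mm thick, rim 61 mm above the counter.
- pan_end (a point): Middle of the outer face of the pan's outer (+y) end wall, 47 mm above the counter; the wall is 112 mm wide and reaches from 33 to 61 mm high. Push it here towards -y. The track has side rails 40 mm high (x = +-60 to +-68 mm) and an end bar 10 mm high (y = 320 to 332 mm of bore; the wall is at 304 mm when fully out).
- bottle_a: squeeze bottle of brown sauce with a paper wrap and amber nozzle, 66 mm across, 195 mm tall; origin under its base. Leave it alone.
- bottle_b: a second squeeze bottle just like bottle_a. Leave it alone.
- jar: dark glass jar with a screw lid, 100 mm across, 122 mm tall; origin under its base. Leave it alone.
There are look-alikes about, which are no part of the job. Of the things shaped like the part that bears punch_grip, the wooden one is meant.

How it is judged (in metres and radians):
On the way, in this order (a step that is already met when the one before it is completed fails the run):
1. the catch pan is pushed in under the hinge (within 15 mm of its stop) (value of joint pan above 0.105 m), for 0.1 s.
2. the punch's tip is inside the bore, at least 10 mm deep (y of punch_tip in the frame of bore between -0.02 and 0.06 m and x of punch_tip in the frame of bore between -0.012 and 0.012 m and z of punch_tip in the frame of bore between -0.012 and 0.012 m), for 0.05 s.
3. the pin has dropped into the pan (x of pin in the frame of pan_in between -0.056 and 0.056 m and y of pin in the frame of pan_in between -0.083 and 0.083 m and z of pin in the frame of pan_in between -0.005 and 0.018 m), for 0.2 s.
At the end, for the whole second after the job is handed in: The pin lies still in the catch pan: its centre between the walls and less than 18 mm above the pan's floor (lying flat it is at 9 mm). The punch is let go, level within 17 degrees, its grasp point less than 60 mm above the counter, its tip more than 50 mm from the bore's centre seen from above (all of step 3 and linear speed of pin below 0.03 m/s and angle between punch_grip's own x axis and vertical between 1.27 and 1.87 rad and height (world z) of punch_grip below 0.06 m and horizontal distance between punch_tip and bore above 0.05 m); the robot touches nothing.
It fails at once if the gripper or arm touches the pin (contact force between any of the fingers, the arm and pin above 0.5 N).
It fails at once if a bottle or the jar is moved by more than 30 mm (distance of any of bottle_a, bottle_b, jar from where it was at the start of the episode above 0.03 m).
It also fails if it takes over 72 s, if anything falls off the work surface, if the arm or the gripper's body presses on something with over 40 N, if the wrist force passes 120 N, or if a joint passes its speed limit or range.

## Robot

A 6-joint arm with a two-finger parallel gripper is mounted at the origin on the work surface. World frame = base frame: x ahead of the robot, y to its left, z up, the work surface at z = 0. Lengths are in mm, angles in rad, forces in N, time in s.
With the tool pointing down it reaches from about 325 to 850 mm from the base axis. Payload 4.4 kg.
Tool frame: the origin (TCP) lies midway between the tips of the shut fingers; the grasp point (between the pads) lies 19 mm behind it; z points along the fingers, y is the direction in which the jaws open and shut (so a half turn about z gives the same grasp; the last joint's range is limited). The gripper opens to 94 mm and grips with 3 to 60 N. Pads are 16 mm wide; open, the fingers measure 119 mm over their backs; the gripper's body (75 mm by 177 mm) begins 78 mm behind the grasp point.
Start: joints at [-1.411, 0.207, 1.542, -0, 1.393, -0.15], TCP at [175.287, -547.633, 205.447] pointing down, gripper open.
Joint ranges: [-2.73, 2.73], [-0.86, 2.22], [0.23, 2.46], [-1.11, 4.25], [0.08, 2.63], [-2.82, 2.82]. Speed limits (rad/s): [2.79, 2.79, 3.14, 3.14, 3.14, 3.14].

## Interface

Orientations are given as a unit quaternion [w, x, y, z].
In Python, from workcell import observe, get_image, sign_off gives the robot as it stands. The module is installed in compiled form; this text tells all that it offers.
- The arm moves only by the tool servo_tool, never from a script. Its argument "commands" is a list of rows, each a list of 7 numbers: the shift along the tool's x, y, z in cm, then the turn, a rotation vector about the tool's x, y, z in rad, then the finger opening in cm, from 0 to 9.4. In form: [[tx, ty, tz, wx, wy, wz, grip], ...]. A call has 1 to 10 rows; each row shifts and turns the commanded pose from where the row before left it, along the tool's axes as they then stand; what a row does not reach is not made up. A row lasts 1/10 s, in which the tool goes at most 50 mm and 8.59 degrees, less where a joint would pass 70% of its speed; a pose out of reach is approached as far as the arm can. A call is refused whole if a number of a shift passes 5 or a number of a turn 0.15, either way. A call with a gripper value outside its range is refused whole. The fingers move at their own pace and stop on an object; "squeeze" is the grip in N (left out, the last holds). Time passes only in rows, so rows that do not move let the fingers close. It gives the time, the measured TCP pose, the force and the opening at its end, in the units of the state.
- observe(): the state, without advancing time (a new reading comes with each control period).
- get_image(name): name is "scene" or "top" or "wrist"; returns a dict with "img" (400x640x3 uint8, red, green, blue), "fovy" (degrees; the focal length in pixels is half the picture's height over the tangent of half this angle, whatever the lens; pixels are square), "cx", "cy" (the principal point, pixels), "D" ([k1, k2, p1, p2, k3] as OpenCV has them; the pictures are not rectified), "eye" and "rotation" of the camera in the world. Camera axes: x right, y down, z forward; pixel columns grow to the right and rows downward; lengths in mm; the calibration is good to about 2 mm. A picture is of the moment at which its call begins. There is no depth.
- sign_off(): hands the job in, once; it reports no verdict.
The state is a dict: "time_s": time; "joint_pos": joint angles; "qd": joint speeds; "tau": joint torques, N m; "ee_pos": TCP position; "eef_rot": TCP orientation; "contact_force": force on the tool from outside, world axes, zero at the start; "ft_torque": the same for the moment, N m; "gripper_width": finger opening in mm.
Only numpy, scipy, OpenCV 4.12 (cv2) and the standard library are available. Lean on these libraries where they do the work, as an engineer would, in place of code of your own. Each camera call takes 0.05 s, during which the arm holds its last target.

## Working session

There is one attempt and no reset: what is moved stays moved. The work goes in short steps, Python scripts to look and compute and a tool call to move; the robot and the scene stay as the last step left them, time stands still between calls to the robot, and variables do not carry over. Pictures are saved under pics/ and viewed, and the job is handed in when it is done.

Besides the shell and the picture viewer there is one more tool, called after "Emit:" in YAML: its name, and indented under it one key for each argument. servo_tool: Moves the arm, as the interface text tells. Its arguments: {"type":"object","properties":{"commands":{"type":"array"},"squeeze":{"type":"number"}},"required":["commands"]}

```bash
mkdir -p pics
cat > h.py <<'E'
import numpy as np, cv2
from workcell import observe, get_image
def snap(n,f):
    d=get_image(n); cv2.imwrite(f'pics/{f}.png',d['img'][:,:,::-1]); 
    import pickle; pickle.dump(d,open(f'pics/{f}.pkl','wb')); return d
def load(f):
    import pickle; return pickle.load(open(f'pics/{f}.pkl','rb'))
def K(d):
    f=200/np.tan(np.radians(d['fovy'])/2); return np.array([[f,0,d['cx']],[0,f,d['cy']],[0,0,1.]])
def R(d): 
    r=np.array(d['rotation'],float)
    if r.shape==(3,3): return r
    from scipy.spatial.transform import Rotation as Q
    return Q.from_quat([r[1],r[2],r[3],r[0]]).as_matrix()
def pt(d,px,z):
    u=cv2.undistortPoints(np.array([[px]],float),K(d),np.array(d['D'],float),None,None,None)[0,0] if 0 else cv2.undistortPoints(np.array([[px]],float),K(d),np.array(d['D'],float))[0,0]
    r=R(d)@np.array([u[0],u[1],1]); e=np.array(d['eye'],float); return e+r*(z-e[2])/r[2]
def proj(d,P):
    P=np.atleast_2d(np.array(P,float)); Rm=R(d); e=np.array(d['eye'],float)
    rv=cv2.Rodrigues(Rm.T)[0]; return cv2.projectPoints(P.reshape(-1,1,3),rv,-Rm.T@e,K(d),np.array(d['D'],float))[0][:,0]
def crop(f,x0,y0,x1,y1,s,o):
    i=cv2.imread(f'pics/{f}.png')[y0:y1,x0:x1]; cv2.imwrite(f'pics/{o}.png',cv2.resize(i,None,fx=s,fy=s,interpolation=cv2.INTER_CUBIC))
E
python3 - <<'E'
from h import *
for n in ['scene','top','wrist']:
    d=snap(n,n+'0'); print(n,d['fovy'],d['eye'],d['rotation'],d['D'],d['cx'],d['cy'])
print(observe())
E
```

```text
scene 48.0964570452177 [1012.91967206  140.46006593 1078.62106523] [-0.15415319  0.57711408  0.77488787 -0.20670009] [-0.01663463  0.          0.          0.          0.        ] 317.17624402109135 207.25502613916063
top 52.589407095541745 [ 232.2704804   -52.96455383 1396.03513836] [-0.07279189  0.71158908 -0.69631567  0.05904922] [0.0329483 0.        0.        0.        0.       ] 320.06957002261424 197.80780854224514
wrist 67.58978030487685 [ 245.0025956  -525.803599    383.54589883] [ 0.10225944  0.80136981 -0.58450646 -0.07550912] [-0.04760874  0.          0.          0.          0.        ] 314.361908168118 198.02087864377606
{'time_s': 0.15, 'joint_pos': array([-1.41149066e+00,  2.07253293e-01,  1.54257055e+00, -1.34479039e-05,
        1.39350483e+00, -1.50483297e-01]), 'qd': array([-1.66177361e-03, -3.04335464e-03, -3.68793933e-03,  8.20196934e-05,
       -3.01952574e-03,  2.60865688e-04]), 'tau': array([ 1.54882073e-04, -3.71311033e+01, -2.81811368e+01,  6.97941869e-02,
        3.27474950e-02, -9.94348898e-05]), 'ee_pos': array([ 175.190215  , -547.02733184,  204.56726484]), 'eef_rot': array([-8.67972468e-04,  9.88027259e-01,  1.54276963e-01, -1.04463970e-05]), 'contact_force': array([-0.25075604,  0.37996839, -0.27465075]), 'ft_torque': array([-0.02157437,  0.01883316,  0.01177698]), 'gripper_width': 93.68077593181211}
```

View pics/scene0.png

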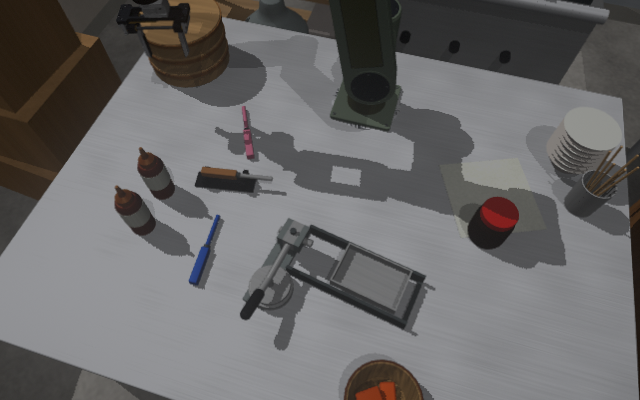

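View pics/top0.png

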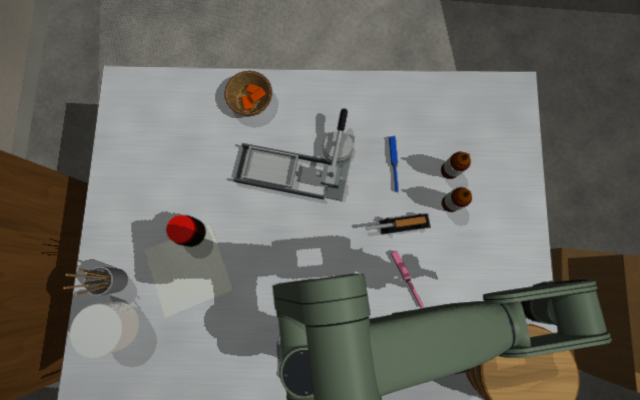

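View pics/wrist0.png

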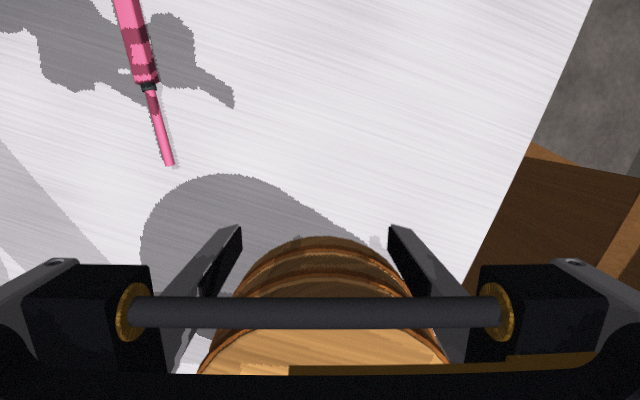

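The wooden punch lies in the black rest at top (405,223) and scene (225,175). Its look-alikes are a blue one at top (393,165) and a pink one at top (405,270). The wooden one is meant, so I'll crop in on it.

Run:
```python
from h import *
crop('top0',220,95,360,210,5.6,'c1'); crop('top0',340,120,480,240,5.6,'c2'); crop('scene0',180,150,300,210,6.5,'c3'); crop('scene0',235,205,435,330,4,'c4')
```

```text
(no output)
```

View pics/c1.png

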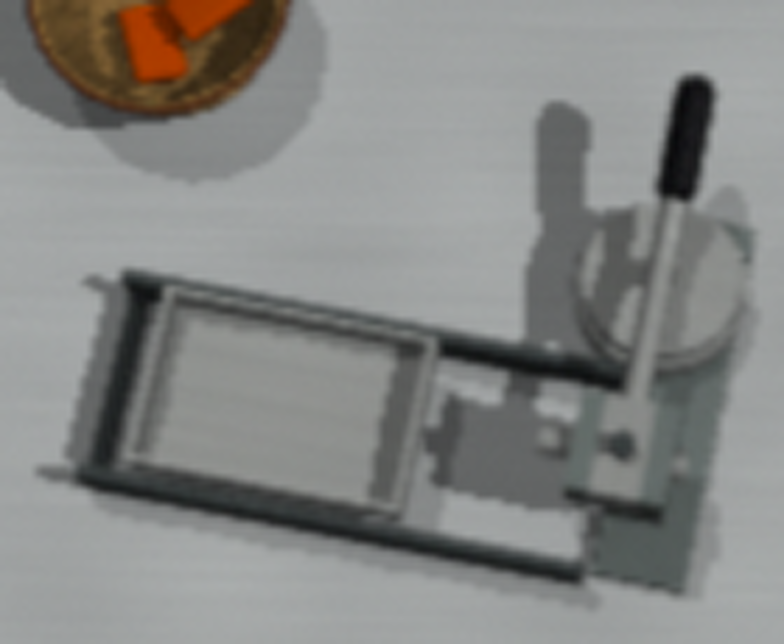

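View pics/c2.png

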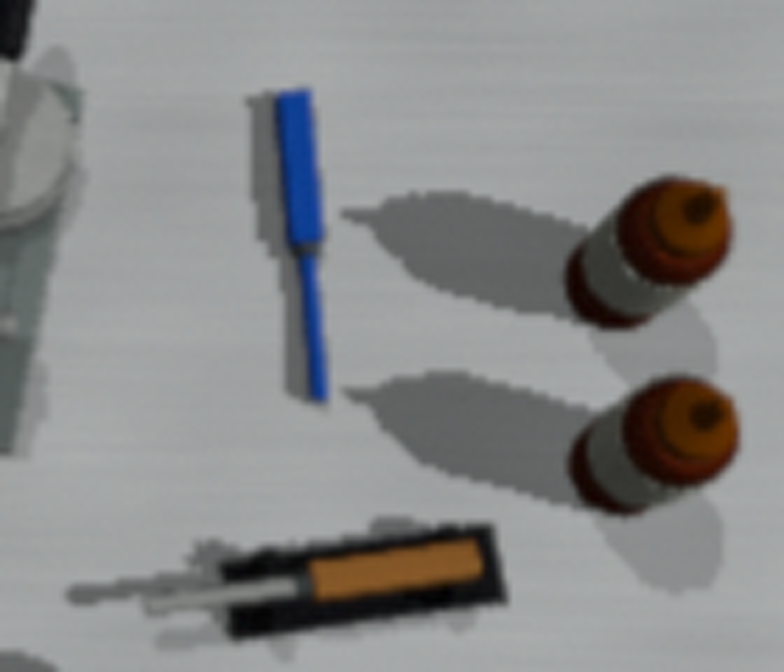

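View pics/c3.png

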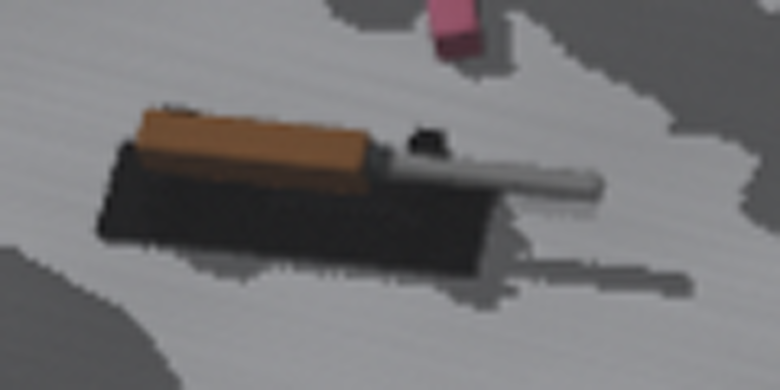

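View pics/c4.png

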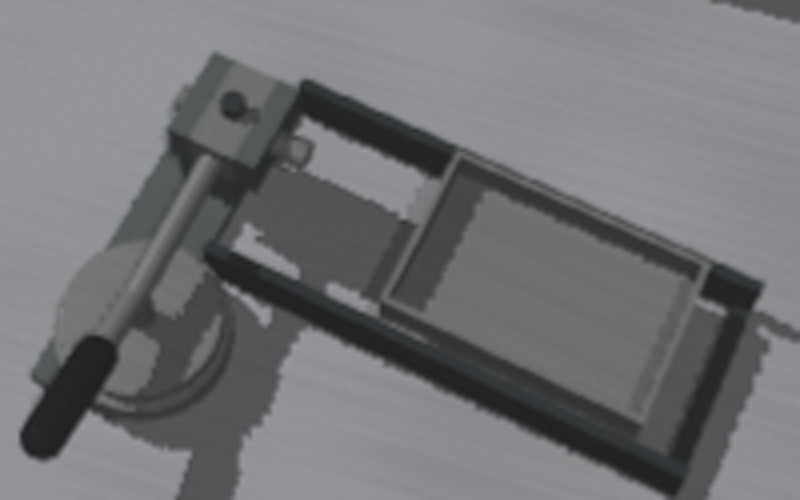

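```bash
cat > fit.py <<'E'
from h import *
from scipy.optimize import least_squares
T=load('top0');S=load('scene0')
c1=lambda x,y:(220+x/5.6-.4,95+y/5.6-.4); c4=lambda x,y:(235+x/4-.4,205+y/4-.4)
# quick single-view checks
print('pan rim scene',[pt(S,c4(*p),61)[:2].round() for p in [(455,152),(710,265),(640,428),(382,300)]])
print('pan rim top',[pt(T,c1(*p),61)[:2].round() for p in [(437,340),(163,285),(128,462),(400,515)]])
print('cap scene',[pt(S,c4(*p),113)[:2].round() for p in [(217,52),(303,88),(257,165),(168,130)]])
print('cap top',[pt(T,c1(*p),113)[:2].round() for p in [(585,393),(672,390),(567,490),(662,515)]])
print('knob', pt(S,c4(233,103),120)[:2], pt(T,c1(622,443),120)[:2])
print('handle', pt(S,c4(40,440),105)[:2], pt(T,c1(697,85),105)[:2])
c2=lambda x,y:(340+x/5.6-.4,120+y/5.6-.4); c3=lambda x,y:(180+x/6.5-.4,150+y/6.5-.4)
print('punch top: rear, handle front, tip', pt(T,c2(480,558),56), pt(T,c2(310,580),56), pt(T,c2(148,602),48))
print('punch scene', pt(S,c3(150,112),56),pt(S,c3(137,148),56), pt(S,c3(370,135),56),pt(S,c3(362,165),56), pt(S,c3(598,185),45))
print('bottles', pt(T,c2(615,295),0),pt(T,c2(620,485),0)); print('jar',pt(T,(188,235),0))
E
python3 fit.py
```

```text
pan rim scene [array([528.,  77.]), array([557., 245.]), array([668., 225.]), array([635.,  60.])]
pan rim top [array([631.,  56.]), array([663., 226.]), array([551., 241.]), array([521.,  75.])]
cap scene [array([529., -76.]), array([538., -19.]), array([595., -30.]), array([588., -88.])]
cap top [array([585., -36.]), array([588., -86.]), array([526., -26.]), array([513., -82.])]
knob [562.84822862 -54.5639142 ] [553.31586092 -57.74880558]
handle [784.14617066 -94.60520571] [779.95454911 -98.85006635]
punch top: rear, handle front, tip [ 419.88850759 -374.25911427   56.        ] [ 404.58328743 -274.10796739   56.        ] [ 390.33813915 -179.26819234   48.        ]
punch scene [ 416.78028897 -369.43405104   56.        ] [ 435.48679518 -367.1296765    56.        ] [ 400.95934631 -274.7529881    56.        ] [ 416.23974821 -272.27480325   56.        ] [ 390.61735172 -176.6520192    45.        ]
bottles [ 596.31428368 -475.85517131    0.        ] [ 475.16878883 -474.65933359    0.        ]
jar [355.74835971 430.95183953   0.        ]
```

```bash
cat >> fit.py <<'E'
obs=[(S,c4(217,52),(-30,-30,113)),(S,c4(303,88),(-30,30,113)),(S,c4(257,165),(30,30,113)),(S,c4(168,130),(30,-30,113)),
(T,c1(585,393),(30,30,113)),(T,c1(672,390),(30,-30,113)),(T,c1(567,490),(-30,30,113)),(T,c1(662,515),(-30,-30,113))]
pan=[(S,c4(*p),q) for p,q in zip([(455,152),(710,265),(640,428),(382,300)],[(-56,-170),(-56,0),(56,0),(56,-170)])]+[(T,c1(*p),q) for p,q in zip([(437,340),(163,285),(128,462),(400,515)],[(56,-170),(56,0),(-56,0),(-56,-170)])]
def res(p):
    c,s=np.cos(p[2]),np.sin(p[2]); out=[]
    for d,px,q in obs+[(d,px,(q[0],304-p[3]+q[1],61)) for d,px,q in pan]:
        P=[p[0]+c*q[0]-s*q[1],p[1]+s*q[0]+c*q[1],q[2]]; out.append(proj(d,P)[0]-px)
    return np.array(out).ravel()
r=least_squares(res,[560,-53,-.18,10],loss='soft_l1'); print(r.x,np.degrees(r.x[2])); print(r.fun.reshape(-1,2).round(1))
E
python3 fit.py|tail -20
```

```text
punch scene [ 416.78028897 -369.43405104   56.        ] [ 435.48679518 -367.1296765    56.        ] [ 400.95934631 -274.7529881    56.        ] [ 416.23974821 -272.27480325   56.        ] [ 390.61735172 -176.6520192    45.        ]
bottles [ 596.31428368 -475.85517131    0.        ] [ 475.16878883 -474.65933359    0.        ]
jar [355.74835971 430.95183953   0.        ]
[ 5.60037631e+02 -5.42991642e+01 -1.69841680e-01  1.07061791e+01] -9.731211463247279
[[-0.5 -1.5]
 [-0.2 -0.9]
 [-0.1  0. ]
 [-0.1 -1.4]
 [-1.7 -3. ]
 [ 0.8  0.9]
 [-2.  -2.8]
 [-0.8 -3.9]
 [-0.  -0.9]
 [ 0.  -1. ]
 [ 0.6 -1.2]
 [-1.1  0. ]
 [-0.3 -1.5]
 [ 0.3 -0.6]
 [-0.8 -1.1]
 [-0.4 -1.4]]
```

Emit:
servo_tool:
  commands:
    - [0,0,0,0,0,-0.136,0]
    - [0,0,0,0,0,-0.136,0]
    - [0,0,0,0,0,-0.136,0]
    - [0,0,0,0,0,-0.136,0]
    - [0,0,0,0,0,-0.136,0]
    - [0,0,0,0,0,-0.136,0]
    - [0,0,0,0,0,-0.136,0]
    - [0,0,0,0,0,-0.136,0]

```text
time_s: 0.95
ee_pos: [175.2, -547.3, 205.0]
eef_rot: [-0.0, 0.764, 0.646, 0.0]
contact_force: [0.1, -0.3, 0.7]
gripper_width: 33.4
```

Emit:
servo_tool:
  commands:
    - [4.48,1.48,0,0,0,0,0]
    - [4.48,1.48,0,0,0,0,0]
    - [4.48,1.48,0,0,0,0,0]
    - [4.48,1.48,0,0,0,0,0]
    - [4.48,1.48,0,0,0,0,0]
    - [4.48,1.48,0,0,0,0,0]
    - [4.48,1.48,0,0,0,0,0]
    - [0,0,0,0,0,0,0]

```text
time_s: 1.75
ee_pos: [332.9, -251.7, 205.0]
eef_rot: [-0.001, 0.763, 0.646, 0.001]
contact_force: [-0.7, -0.5, -0.2]
gripper_width: 0.5
```

Run:
```python
from h import *
d=snap('wrist','w1'); print(d['eye'],R(d)[:,2]); o=observe(); print(o['ee_pos'],o['eef_rot'],o['joint_pos'],o['gripper_width'])
```

```text
[ 344.80354023 -180.72285732  384.32674136] [-0.04049246 -0.24758301 -0.96802015]
[ 332.04504048 -254.26705593  205.21800635] [-1.23882801e-04  7.63751601e-01  6.45510245e-01 -3.92245937e-05] [-8.61049032e-01 -1.40565646e-01  1.90009081e+00 -7.78289790e-05
  1.38231588e+00 -6.93620470e-01] 0.3001779183088864
```

View pics/w1.png

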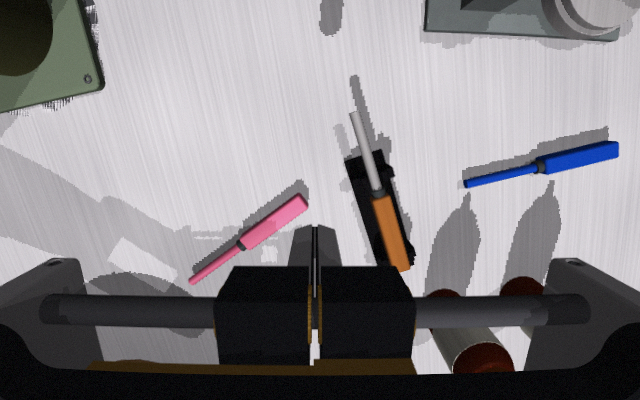

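Emit:
servo_tool:
  commands:
    - [4.46,1.48,0,0,0,0,0]
    - [4.46,1.48,0,0,0,0,0]
    - [4.46,1.48,0,0,0,0,0]
    - [4.46,1.48,0,0,0,0,0]
    - [4.46,1.48,0,0,0,0,0]
    - [4.46,1.48,0,0,0,0,0]
    - [4.46,1.48,0,0,0,0,0]

```text
time_s: 2.5
ee_pos: [488.3, 33.2, 205.4]
eef_rot: [0.0, 0.766, 0.643, -0.0]
contact_force: [0.5, -0.4, 1.4]
gripper_width: 0.2
```

Emit:
servo_tool:
  commands:
    - [4.46,1.48,0,0,0,0,0]
    - [4.46,1.48,0,0,0,0,0]
    - [4.46,1.48,0,0,0,0,0]
    - [4.46,1.48,0,0,0,0,0]
    - [4.46,1.48,0,0,0,0,0]
    - [4.46,1.48,0,0,0,0,0]
    - [0,0,0,0,0,0,0]

```text
time_s: 3.2
ee_pos: [622.8, 284.2, 202.6]
eef_rot: [-0.001, 0.765, 0.644, -0.0]
contact_force: [0.8, 0.1, -0.7]
gripper_width: 0.5
```

Run:
```python
from h import *
d=snap('wrist','w2'); o=observe(); print(o['ee_pos'],o['eef_rot'],o['time_s'])
w=load('w1')
tip=pt(w,(355,114),47);j=pt(w,(379,196),56);r=pt(w,(401,269),56)
print(tip,j,r)
```

```text
[621.79474009 281.70427841 203.03661258] [-2.02840623e-04  7.65167032e-01  6.43830576e-01 -1.24940766e-03] 3.25
[ 390.03617118 -180.82013858   47.        ] [ 403.87534005 -274.43964724   56.        ] [ 420.52266817 -370.21105203   56.        ]
```

View pics/w2.png

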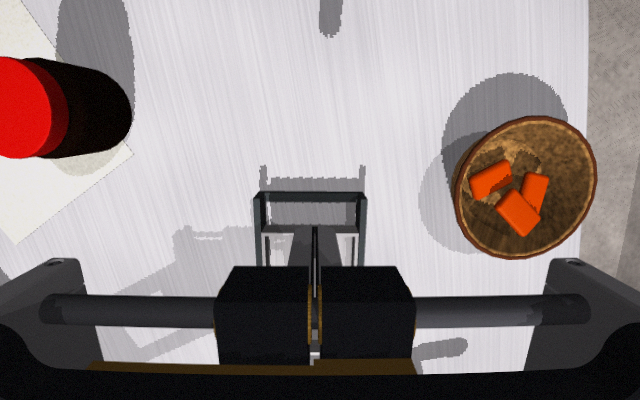

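Run:
```python
from h import *
w=load('w2');crop('w2',230,150,390,280,5,'c5')
b=np.array([561,-54]);a=np.radians(-9.8);M=np.array([[np.cos(a),np.sin(a)],[-np.sin(a),np.cos(a)]])
for p,z in [((264,226),61),((356,226),61),((254,193),40),((366,193),40)]: 
    P=pt(w,p,z)[:2]; print(P, M@(P-b))
print(M@(np.array([621.8,281.7])-b))
```

```text
[558.89071916 250.13386365] [-53.84497461 299.33689181]
[662.19452567 232.43805521] [ 50.96340696 299.48259156]
[550.95477521 285.57474379] [-67.69749092 332.90984198]
[681.10773816 263.24758351] [ 64.35656155 333.06175252]
[  2.77347136 341.15016907]
```

View pics/c5.png

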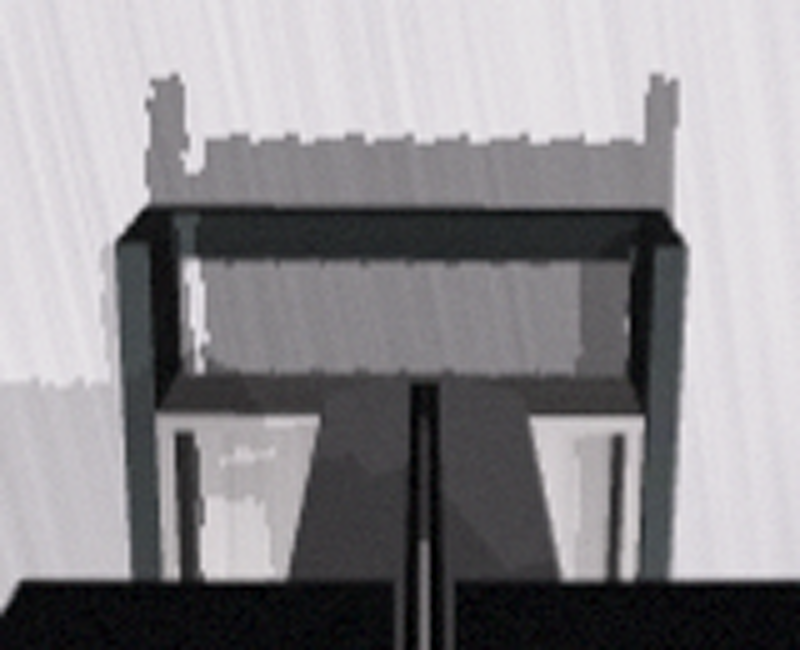

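Run:
```python
from h import *
w=load('w2')
b=np.array([561,-54]);a=np.radians(-9.8);M=np.array([[np.cos(a),np.sin(a)],[-np.sin(a),np.cos(a)]])
for p,z in [((260.6,232),61),((358.6,232.2),61),((253,198),40),((366.5,198.5),40),((345,369/5+150-.1),0)]: 
    P=pt(w,p,z)[:2]; print(P, M@(P-b))
```

```text
[553.48489325 243.65450971] [-58.06907057 292.03196233]
[664.13198756 224.45983798] [ 54.23056557 291.95056771]
[548.44470568 279.82119289] [-69.19162424 326.8130098 ]
[680.84693135 256.49209947] [ 65.24940802 326.36045339]
[653.05052104 214.85039439] [ 44.94641951 280.59517523]
```

Emit:
servo_tool:
  commands:
    - [0,-0.3,4,0,0,0,0]
    - [0,0,4,0,0,0,0]
    - [0,0,4,0,0,0,0]
    - [0,0,3.8,0,0,0,0]
    - [0,0,0,0,0,0,0]
    - [0,0,0,0,0,0,0]
    - [-2,0,0,0,0,0,0]

```text
time_s: 3.95
ee_pos: [617.1, 263.4, 51.1]
eef_rot: [0.001, 0.765, 0.644, 0.003]
contact_force: [-0.5, -1.3, 0.1]
gripper_width: 0.4
```

Emit:
servo_tool:
  commands:
    - [-1.5,0,0,0,0,0,0]
    - [-1.5,0,0,0,0,0,0]
    - [-1.5,0,0,0,0,0,0]
    - [-1.5,0,0,0,0,0,0]
    - [-1.5,0,0,0,0,0,0]
    - [-1.5,0,0,0,0,0,0]
    - [-1,0,0,0,0,0,0]
    - [0,0,0,0,0,0,0]

```text
time_s: 4.75
ee_pos: [595.8, 161.5, 46.6]
eef_rot: [-0.0, 0.766, 0.643, -0.002]
contact_force: [0.9, -0.9, -0.4]
gripper_width: 0.6
```

Emit:
servo_tool:
  commands:
    - [-1,0,0,0,0,0,0]
    - [-0.7,0,0,0,0,0,0]
    - [-0.3,0,0,0,0,0,0]
    - [0,0,0,0,0,0,0]

```text
time_s: 5.15
ee_pos: [592.8, 143.3, 46.8]
eef_rot: [-0.0, 0.766, 0.643, -0.001]
contact_force: [0.0, -0.7, -0.5]
gripper_width: 0.4
```

Emit:
servo_tool:
  commands:
    - [-0.3,0,0,0,0,0,0]
    - [-0.2,0,0,0,0,0,0]
    - [0,0,0,0,0,0,0]

```text
time_s: 5.45
ee_pos: [592.5, 139.0, 47.2]
eef_rot: [-0.0, 0.766, 0.643, -0.0]
contact_force: [-0.7, 1.8, -0.3]
gripper_width: 0.4
```

Run:
```python
from h import *
o=observe(); print(o['ee_pos'],o['contact_force'])
d=snap('scene','s1');crop('s1',200,170,440,340,3.3,'c6')
```

```text
[592.47460122 139.00449134  47.22641861] [-0.74721532  1.80284833 -0.25372281]
```

View pics/c6.png

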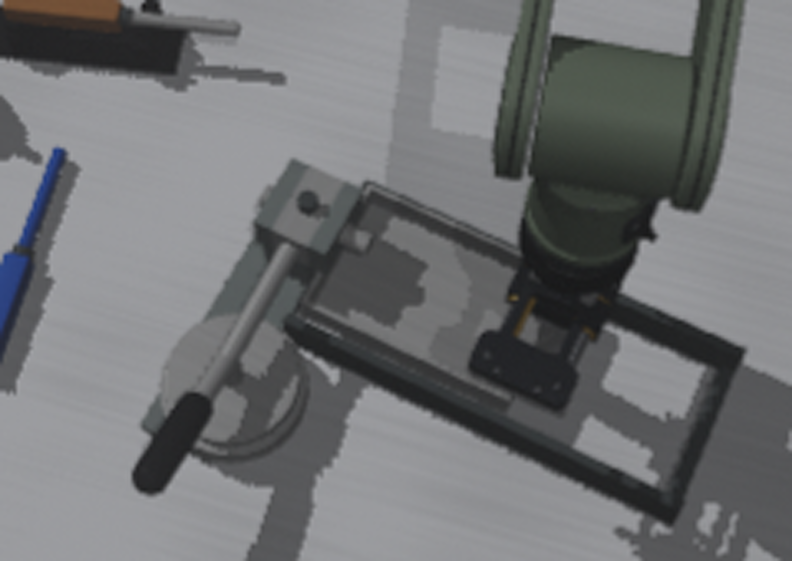

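Emit:
servo_tool:
  commands:
    - [-0.2,0,0,0,0,0,0]
    - [-0.2,0,0,0,0,0,0]
    - [0,0,0,0,0,0,0]

```text
time_s: 5.8
ee_pos: [592.0, 135.0, 47.5]
eef_rot: [0.0, 0.766, 0.643, -0.0]
contact_force: [-0.2, 1.3, -2.0]
gripper_width: 0.7
```

Emit:
servo_tool:
  commands:
    - [-0.2,0,0,0,0,0,0]
    - [0,0,0,0,0,0,0]

```text
time_s: 6.0
ee_pos: [591.7, 133.0, 47.5]
eef_rot: [0.0, 0.766, 0.643, -0.0]
contact_force: [-0.8, 2.4, -1.0]
gripper_width: 0.8
```

Emit:
servo_tool:
  commands:
    - [-0.2,0,0,0,0,0,0]
    - [0,0,0,0,0,0,0]

```text
time_s: 6.2
ee_pos: [591.5, 132.1, 47.5]
eef_rot: [-0.001, 0.766, 0.643, 0.001]
contact_force: [0.3, 4.9, -1.6]
gripper_width: 0.5
```

Emit:
servo_tool:
  commands:
    - [-0.2,0,0,0,0,0,0]
    - [0,0,0,0,0,0,0]

```text
time_s: 6.4
ee_pos: [591.5, 132.1, 47.6]
eef_rot: [-0.001, 0.766, 0.643, 0.002]
contact_force: [1.1, 9.9, -3.3]
gripper_width: 0.4
```

Emit:
servo_tool:
  commands:
    - [2,0,0,0,0,0,0]
    - [2,0,0,0,0,0,0]
    - [0,0,-4,0,0,0,0]
    - [0,0,-4,0,0,0,0]
    - [0,0,-4,0,0,0,0]
    - [0,0,-4,0,0,0,0]
    - [-4,0,0,0,0,0,5]
    - [-4,0,0,0,0,0,5]
    - [-4,0,0,0,0,0,5]
    - [-4,0,0,0,0,0,5]

```text
time_s: 7.4
ee_pos: [570.0, 8.7, 208.1]
eef_rot: [0.001, 0.765, 0.644, -0.0]
contact_force: [0.2, -0.5, -0.3]
gripper_width: 28.9
```

Emit:
servo_tool:
  commands:
    - [-4,0,0,0,0,0,5]
    - [-4,0,0,0,0,0,5]
    - [-4,0,0,0,0,0,5]
    - [-4,0,0,0,0,0,5]
    - [-4,0,0,0,0,0,5]
    - [0,0,0,0,0,0,5]
    - [0,0,0,0,0,0,5]

```text
time_s: 8.1
ee_pos: [535.4, -187.3, 207.6]
eef_rot: [0.0, 0.766, 0.642, -0.0]
contact_force: [0.9, 1.0, -0.3]
gripper_width: 49.5
```

Run:
```python
from h import *
d=snap('wrist','w3'); o=observe(); print(o['ee_pos'],o['eef_rot'],o['time_s'],d['eye'])
```

```text
[ 535.70450401 -186.20125377  207.58362557] [ 5.40304623e-05  7.65790442e-01  6.43090168e-01 -1.81384533e-04] 8.15 [ 548.24222573 -115.89401713  386.70394045]
```

View pics/w3.png

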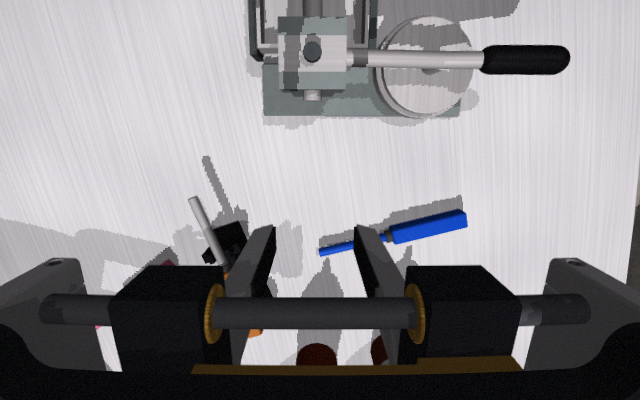

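Run:
```python
from h import *
crop('w3',240,0,400,130,5,'c7')
```

```text
(no output)
```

View pics/c7.png

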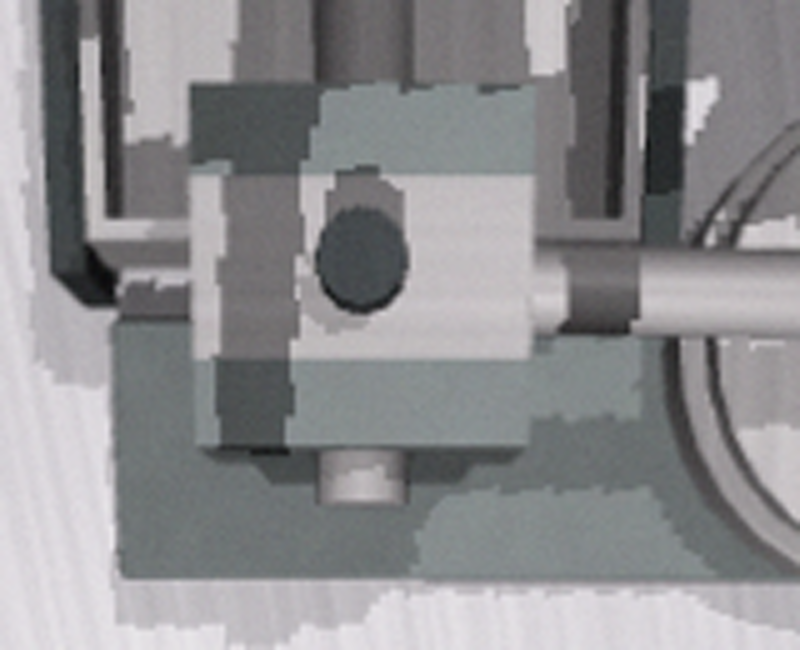

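Run:
```python
from h import *
w=load('w3'); c=lambda x,y:(240+x/5-.4,y/5-.4)
q=[(190,85),(537,85),(529,447),(197,447)]
for z in (103,113):
    P=np.array([pt(w,c(*p),z)[:2] for p in q]); print(z,P.round(1).tolist(),P.mean(0)); 
    print([np.linalg.norm(P[i]-P[(i+1)%4]).round(1) for i in range(4)], [np.degrees(np.arctan2(*(P[i+1 if 0 else (i+1)%4]-P[i])[::-1])).round(1) for i in range(4)])
print('pin', pt(w,c(318,480),83.5)[:2],pt(w,c(407,480),83.5)[:2], 'end',pt(w,c(362,505),92.5)[:2])
print('base',pt(w,c(120,577),12)[:2],pt(w,c(790,580),12)[:2])
print('pan inner wall',pt(w,c(190,228),61)[:2])
```

```text
103 [[532.4, -24.8], [591.2, -35.2], [580.7, -94.1], [521.7, -83.6]] [556.51768863 -59.40682122]
[np.float64(59.7), np.float64(59.8), np.float64(59.9), np.float64(59.8)] [np.float64(-10.0), np.float64(-100.1), np.float64(170.0), np.float64(79.7)]
113 [[533.0, -28.0], [589.7, -38.0], [579.6, -94.8], [522.7, -84.8]] [556.22599501 -61.3978826 ]
[np.float64(57.6), np.float64(57.7), np.float64(57.8), np.float64(57.7)] [np.float64(-10.0), np.float64(-100.1), np.float64(170.0), np.float64(79.7)]
pin [541.77342195 -91.52379032] [558.73170384 -94.52648453] end [549.3055598  -98.13727428]
base [488.80608116 -99.43130736] [ 649.2036311  -128.28154453]
pan inner wall [524.81973027 -37.23321638]
```

Run:
```python
from h import *
crop('w1',325,95,435,285,3.15,'c8')
```

```text
(no output)
```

View pics/c8.png

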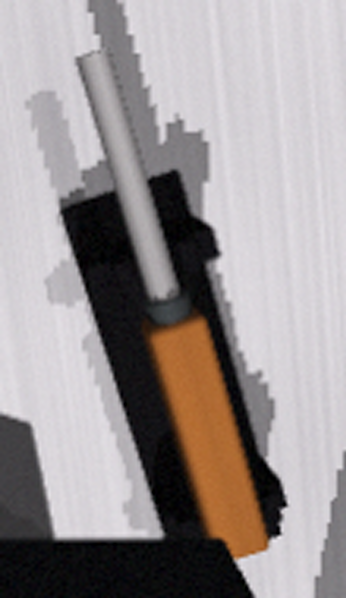

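Run:
```python
from h import *
w=load('w1'); c=lambda x,y:(325+x/3.15-.35,95+y/3.15-.35)
A=pt(w,c(147,330),56);B=pt(w,c(205,317),56);C=pt(w,c(270,547),56);t1=pt(w,c(91,55),50);s0=pt(w,c(161,297),50)
print(A,B,C,t1,s0)
d=(B-C)[:2];print(np.linalg.norm(d),np.degrees(np.arctan2(d[1],d[0])),np.linalg.norm((A-B)))
d=(t1-s0)[:2];print(np.linalg.norm(d),np.degrees(np.arctan2(d[1],d[0])))
f=(A+B)[:2]/2; d=t1[:2]-f; print('front',f,np.linalg.norm(d),np.degrees(np.arctan2(d[1],d[0])))
u=d/np.linalg.norm(d); print('grip from front',f-40*u,'from tip',t1[:2]-140*u)
```

```text
[ 394.76465527 -276.98229007   56.        ] [ 416.05239471 -275.61996286   56.        ] [ 431.95623313 -371.2555087    56.        ] [ 388.33905819 -178.60100602   50.        ] [ 402.19633789 -267.20417188   50.        ]
96.94890254296007 99.44167463303053 21.331286552334838
89.6802386359726 98.88888726029239
front [ 405.40852499 -276.30112647] 99.18003948399226 99.91028130448224
grip from front [ 412.29275971 -315.70426482] from tip [ 412.43387973 -316.51199026]
```

Emit:
servo_tool:
  commands:
    - [-2.98,-1.98,0,0,0,0,6]
    - [-2.98,-1.98,0,0,0,0,6]
    - [-2.98,-1.98,0,0,0,0,6]
    - [-2.98,-1.98,0,0,0,0,6]
    - [-2.98,-1.98,0,0,0,0,6]
    - [0,0,2,0,0,-0.112,6]
    - [0,0,3,0,0,-0.112,6]
    - [0,0,3,0,0,-0.112,6]
    - [0,0,0,0,0,0,6]
    - [0,0,0,0,0,0,6]

```text
time_s: 9.15
ee_pos: [413.1, -314.6, 127.6]
eef_rot: [-0.001, 0.647, 0.762, -0.0]
contact_force: [-0.3, -0.6, 0.4]
gripper_width: 60.1
```

Run:
```python
from h import *
d=snap('wrist','w4'); o=observe(); print(o['ee_pos'],o['eef_rot'],o['time_s'],d['eye'])
crop('w4',200,100,440,280,3.3,'c9')
```

```text
[ 413.89400997 -315.58276602  128.78568857] [ 9.19089086e-04  6.47313403e-01  7.62223387e-01 -1.48327900e-04] 9.2 [ 401.3558934  -243.24384013  306.74577537]
```

View pics/c9.png

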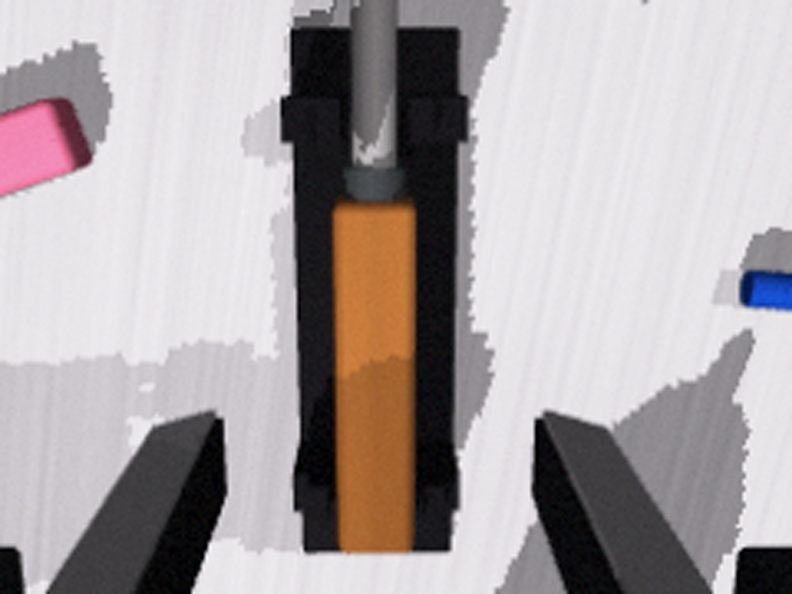

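Run:
```python
from h import *
w=load('w4'); c=lambda x,y:(200+x/3.3-.35,100+y/3.3-.35)
A=pt(w,c(333,206),56)[:2];B=pt(w,c(415,206),56)[:2];C=pt(w,c(340,552),56)[:2];D=pt(w,c(413,552),56)[:2]
f=(A+B)/2;r=(C+D)/2;d=f-r;print(np.linalg.norm(A-B),np.linalg.norm(d),np.degrees(np.arctan2(d[1],d[0])),f,r,r+.6*d)
```

```text
20.9098518830111 97.16585145421682 99.68573333559803 [ 405.75051755 -277.19618482] [ 422.09808264 -372.97697519] [ 412.28954358 -315.50850097]
```

Emit:
servo_tool:
  commands:
    - [0,-0.1,3,0,0,0,6]
    - [0,0,3,0,0,0,6]
    - [0,0,2.5,0,0,0,6]
    - [0,0,1.7,0,0,0,6]
    - [0,0,0,0,0,0,6]
    - [0,0,0,0,0,0,6]
  squeeze: 40

```text
time_s: 9.8
ee_pos: [413.1, -316.8, 27.2]
eef_rot: [0.001, 0.647, 0.762, -0.0]
contact_force: [-0.2, -0.3, -0.3]
gripper_width: 60.5
```

Emit:
servo_tool:
  commands:
    - [0,0,0,0,0,0,3]
    - [0,0,0,0,0,0,2]
    - [0,0,0,0,0,0,1]
    - [0,0,0,0,0,0,1]
    - [0,0,0,0,0,0,1]
    - [0,0,0,0,0,0,1]
    - [0,0,0,0,0,0,1]

```text
time_s: 10.5
ee_pos: [411.9, -315.9, 25.6]
eef_rot: [0.0, 0.647, 0.762, 0.0]
contact_force: [0.2, 0.7, 2.0]
gripper_width: 21.4
```

Emit:
servo_tool:
  commands:
    - [0,0,-2,0,0,0,1]
    - [0,0,-3,0,0,0,1]
    - [0,0,-3,0,0,0,1]
    - [0,0,-2,0,0,0.113,1]
    - [0,0,0,0,0,0.113,1]
    - [0,0,0,0,0,0.113,1]
    - [2.1,3.23,0,0,0,0,1]
    - [2.1,3.23,0,0,0,0,1]
    - [2.1,3.23,0,0,0,0,1]
    - [0,0,0,0,0,0,1]
  squeeze: 50

```text
time_s: 11.5
ee_pos: [521.5, -268.8, 125.0]
eef_rot: [0.0, 0.765, 0.644, 0.001]
contact_force: [-0.2, -0.1, -1.4]
gripper_width: 21.6
```

Run:
```python
from h import *
d=snap('wrist','w5'); o=observe(); print(o['ee_pos'],o['eef_rot'],o['time_s'],d['eye'],o['gripper_width'])
crop('w5',220,0,400,200,3.5,'c10')
d=snap('scene','s2');crop('s2',180,150,340,280,5,'c11')
```

```text
[ 519.25882485 -269.51993384  124.6734999 ] [-4.92969329e-04  7.65480280e-01  6.43459137e-01 -1.91618499e-04] 11.55 [ 533.63360663 -197.53839787  304.20539131] 21.76763313397261
```

View pics/c10.png

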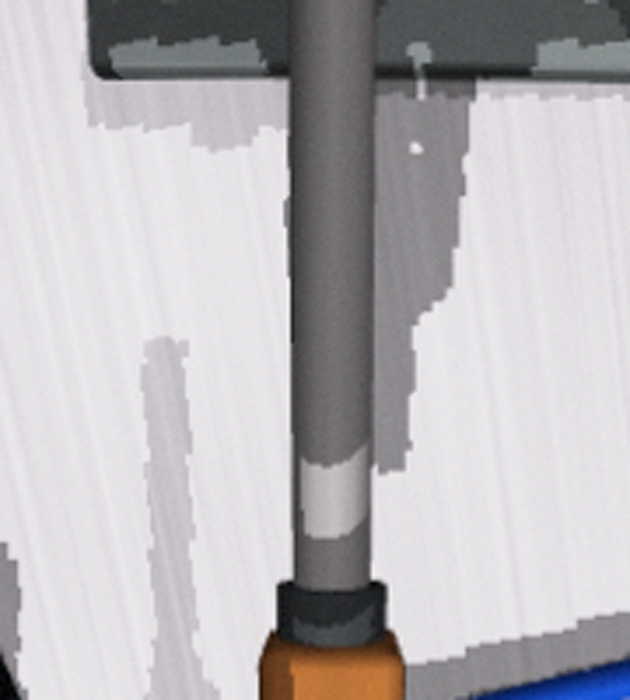

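View pics/c11.png

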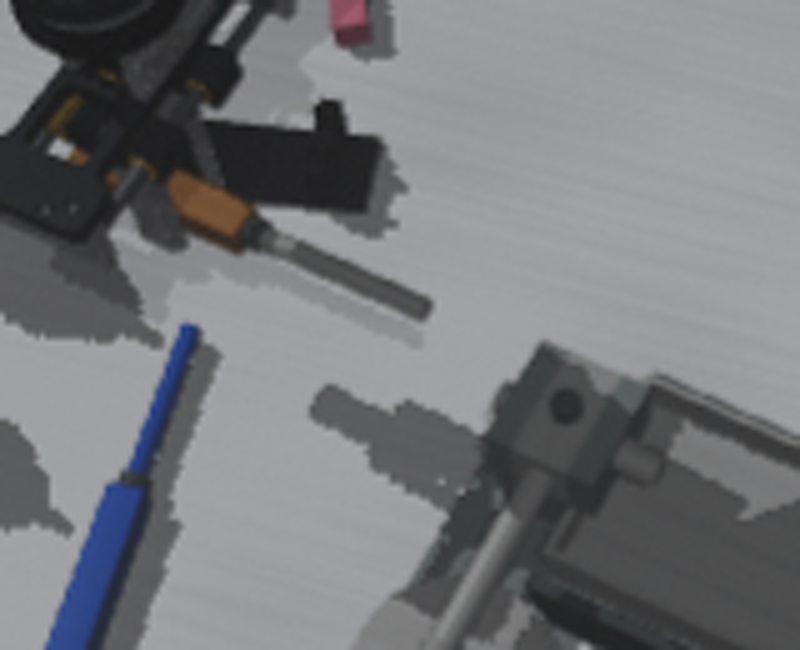

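Run:
```python
from h import *
s=load('s2'); c=lambda x,y:(180+x/5-.4,150+y/5-.4)
u=np.array([np.sin(np.radians(10.1)),np.cos(np.radians(10.1)),0]);g=np.array([519.3,-269.5,143.7])
for L in (40,140): print(L, (proj(s,g+L*u)[0]-[179.6,149.6])*5)
for z in (-5,5): print((proj(s,g+140*u+[0,0,z])[0]-[179.6,149.6])*5)
b=np.array([556.5,-59.4,0]);v=np.array([u[1],-u[0],0])
print('pred head corners',[((proj(s,b+x*v+y*u+[0,0,z])[0]-[179.6,149.6])*5).round() for x,y,z in [(-30,-30,103),(-30,30,103),(30,30,103),(30,-30,103),(0,-39,83.5),(0,51,83.5)]])
```

```text
40 [246.36139213 226.07871071]
140 [423.37268772 306.21414358]
[424.43305827 311.32144731]
[422.30376784 301.0654258 ]
pred head corners [array([538., 333.]), array([645., 382.]), array([588., 481.]), array([479., 430.]), array([496., 392.]), array([656., 466.])]
```

Run:
```python
from h import *
w=load('w5'); c=lambda x,y:(220+x/3.5-.35,y/3.5-.35)
o=np.array([519.26,-269.52]);t=2*np.arctan2(.643459,.76548);X=np.array([np.cos(t),np.sin(t)]);Y=np.array([np.sin(t),-np.cos(t)])
print(np.degrees(t))
for l,r,y in [(289,374,20),(291,374,300),(296,371,560),(260,403,665)]:
    P=pt(w,c((l+r)/2,y),144)[:2]-o; print(P@X,P@Y, (pt(w,c(r,y),144)-pt(w,c(l,y),144))[:2]@Y)
# prediction for axis with wrist camera
b=np.array([556.5,-59.4]);print('bore in tool',(b-o)@X,(b-o)@Y)
```

```text
80.10051196490377
127.75209949342518 2.0838081245766222 11.727520032332203
90.71788014583768 2.2722543636718195 12.039394288846596
52.89159462383535 2.4781368166741804 11.497652824318184
36.37495303882573 2.1909152772217233 22.47895593680526
bore in tool 213.393806296086 0.5616355299592717
```

Emit:
servo_tool:
  commands:
    - [0,-0.1,2,0,0,0,1]
    - [0,0,2,0,0,0,1]
    - [0,0,2.1,0,0,0,1]
    - [0,0,0,0,0,0,1]
    - [1,0,0,0,0,0,1]
    - [1,0,0,0,0,0,1]
    - [0,0,0,0,0,0,1]

```text
time_s: 12.3
ee_pos: [521.5, -249.8, 65.8]
eef_rot: [0.001, 0.766, 0.643, 0.0]
contact_force: [-0.0, 0.1, -1.1]
gripper_width: 21.7
```

Run:
```python
from h import *
d=snap('scene','s3');crop('s3',220,180,320,260,8,'c12')
d=snap('top','t3');crop('t3',280,140,380,215,8,'c13')
o=observe(); print(o['ee_pos'],o['eef_rot'],o['time_s'],o['gripper_width'])
```

```text
[ 521.47699805 -250.7744575    65.63012278] [1.01232571e-03 7.66152331e-01 6.42658187e-01 1.89879759e-04] 12.4 21.91335346632431
```

View pics/c12.png

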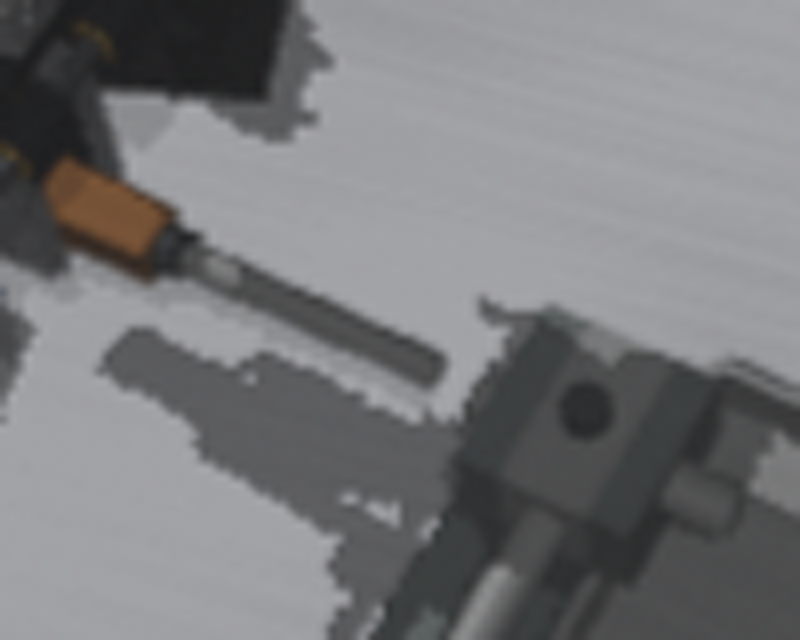

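View pics/c13.png

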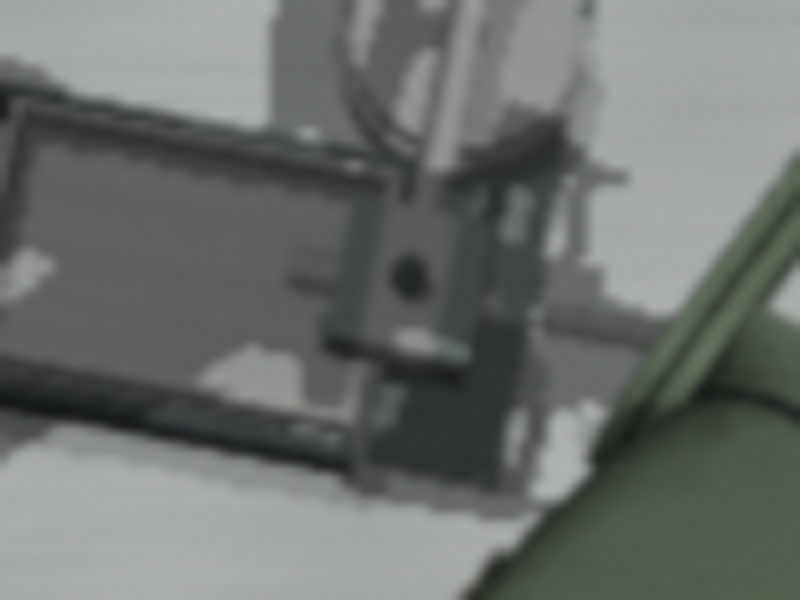

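Emit:
servo_tool:
  commands:
    - [0,0,0.1,0,0,0,1]
    - [0.5,0,0,0,0,0,1]
    - [0.5,0,0,0,0,0,1]
    - [0.5,0,0,0,0,0,1]
    - [0,0,0,0,0,0,1]
  squeeze: 60

```text
time_s: 12.9
ee_pos: [523.4, -235.4, 63.4]
eef_rot: [-0.0, 0.766, 0.643, -0.0]
contact_force: [0.2, -0.5, -1.2]
gripper_width: 21.5
```

Emit:
servo_tool:
  commands:
    - [0.3,0,0,0,0,0,1]
    - [0.3,0,0,0,0,0,1]
    - [0,0,0,0,0,0,1]

```text
time_s: 13.2
ee_pos: [524.6, -231.6, 63.9]
eef_rot: [0.001, 0.766, 0.642, -0.001]
contact_force: [-1.5, -4.9, -0.9]
gripper_width: 21.5
```

Emit:
servo_tool:
  commands:
    - [0.3,0,0,0,0,0,1]
    - [0.3,0,0,0,0,0,1]
    - [0.3,0,0,0,0,0,1]
    - [0,0,0,0,0,0,1]

```text
time_s: 13.6
ee_pos: [526.1, -222.4, 63.7]
eef_rot: [0.001, 0.767, 0.642, -0.0]
contact_force: [-0.6, -3.9, -2.7]
gripper_width: 22.0
```

Run:
```python
from h import *
d=snap('scene','s4');crop('s4',220,180,320,260,8,'c14')
```

```text
(no output)
```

View pics/c14.png

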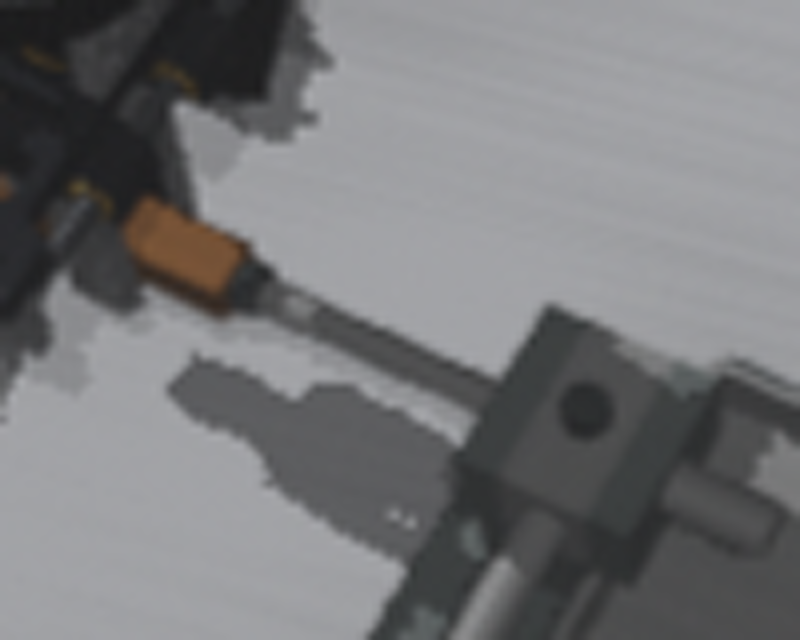

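Emit:
servo_tool:
  commands:
    - [0.4,0,0,0,0,0,1]
    - [0.4,0,0,0,0,0,1]
    - [0.4,0,0,0,0,0,1]
    - [0.4,0,0,0,0,0,1]
    - [0,0,0,0,0,0,1]

```text
time_s: 14.15
ee_pos: [528.9, -205.5, 63.5]
eef_rot: [0.0, 0.767, 0.642, 0.0]
contact_force: [-0.6, -1.9, -1.6]
gripper_width: 21.5
```

Emit:
servo_tool:
  commands:
    - [0.4,0,0,0,0,0,1]
    - [0.4,0,0,0,0,0,1]
    - [0.4,0,0,0,0,0,1]
    - [0.4,0,0,0,0,0,1]
    - [0.4,0,0,0,0,0,1]
    - [0,0,0,0,0,0,1]

```text
time_s: 14.75
ee_pos: [532.2, -184.4, 63.2]
eef_rot: [-0.001, 0.766, 0.642, 0.0]
contact_force: [-0.1, 0.9, -0.9]
gripper_width: 21.5
```

Run:
```python
from h import *
d=snap('scene','s5');crop('s5',220,180,340,270,6.6,'c15')
```

```text
(no output)
```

View pics/c15.png

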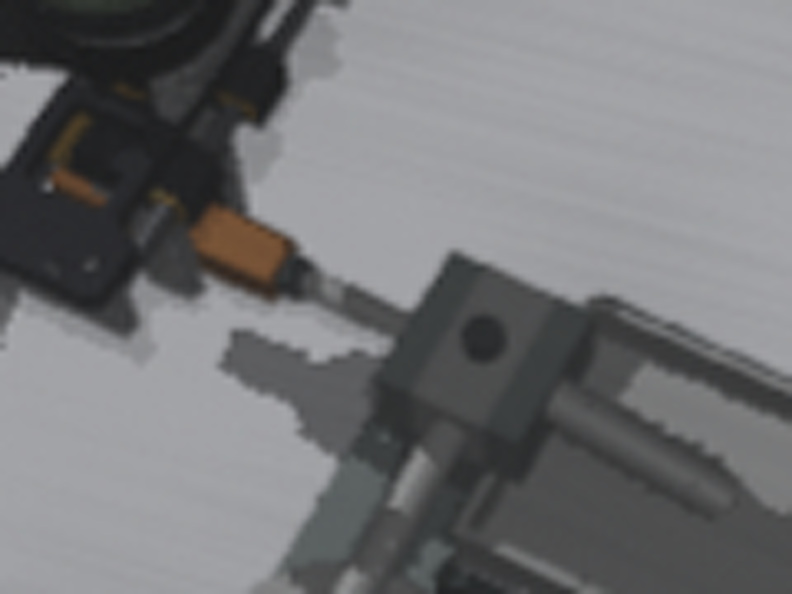

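Emit:
servo_tool:
  commands:
    - [0.4,0,0,0,0,0,1]
    - [0.4,0,0,0,0,0,1]
    - [0.4,0,0,0,0,0,1]
    - [0.4,0,0,0,0,0,1]
    - [0.4,0,0,0,0,0,1]
    - [0,0,0,0,0,0,1]

```text
time_s: 15.4
ee_pos: [535.7, -165.3, 63.2]
eef_rot: [-0.0, 0.766, 0.643, 0.0]
contact_force: [-0.7, -1.2, -1.8]
gripper_width: 21.8
```

Emit:
servo_tool:
  commands:
    - [0.4,0,0,0,0,0,1]
    - [0.4,0,0,0,0,0,1]
    - [0.4,0,0,0,0,0,1]
    - [0,0,0,0,0,0,1]
    - [0,0,0,0,0,0,1]

```text
time_s: 15.9
ee_pos: [537.9, -154.2, 63.5]
eef_rot: [-0.0, 0.766, 0.642, 0.0]
contact_force: [-0.2, -0.2, -1.4]
gripper_width: 21.6
```

Run:
```python
from h import *
d=snap('scene','s6');crop('s6',220,180,340,270,6.6,'c16')
```

```text
(no output)
```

View pics/c16.png

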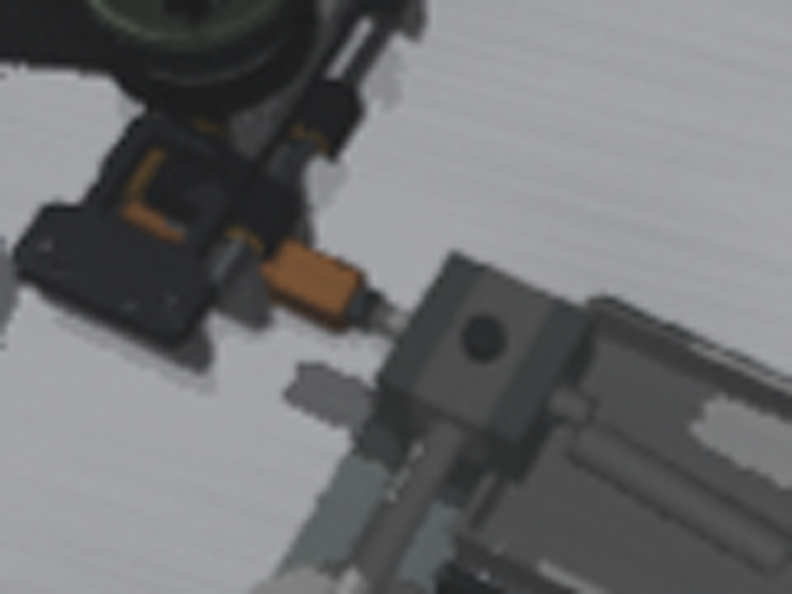

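Emit:
servo_tool:
  commands:
    - [-1,0,0,0,0,0,1]
    - [-1.5,0,0,0,0,0,1]
    - [-1.5,0,0,0,0,0,1]
    - [-1.5,0,0,0,0,0,1]
    - [-1.5,0,0,0,0,0,1]
    - [-1.5,0,0,0,0,0,1]
    - [-1.5,0,0,0,0,0,1]
    - [-1.8,0,0,0,0,0,1]

```text
time_s: 16.75
ee_pos: [516.9, -271.7, 63.4]
eef_rot: [-0.0, 0.766, 0.642, 0.0]
contact_force: [-0.5, 0.1, -1.8]
gripper_width: 21.6
```

Emit:
servo_tool:
  commands:
    - [0,0.1,-3.1,0,0,0,1]
    - [0,0,-3.1,0,0,0,1]
    - [-2.1,-3.23,0,0,0,0,1]
    - [-2.1,-3.23,0,0,0,0,1]
    - [-2.1,-3.23,0,0,0,0,1]
    - [0,0,0,0,0,-0.113,1]
    - [0,0,0,0,0,-0.113,1]
    - [0,0,0,0,0,-0.113,1]
    - [0,0,3,0,0,0,1]
    - [0,0,0,0,0,0,1]

```text
time_s: 17.75
ee_pos: [409.2, -314.2, 92.4]
eef_rot: [-0.004, 0.647, 0.762, 0.0]
contact_force: [-0.6, 0.2, -1.4]
gripper_width: 21.5
```

Run:
```python
from h import *
d=snap('wrist','w6'); o=observe(); print(o['ee_pos'],o['eef_rot'],o['time_s'],d['eye'])
crop('w6',200,0,440,280,2.1,'c17')
d=snap('scene','s7');crop('s7',170,150,350,280,4.4,'c18')
```

```text
[ 410.05414336 -314.79118867   93.76649297] [-2.58536463e-03  6.47400853e-01  7.62145242e-01  2.85074837e-04] 17.8 [ 398.2275951  -243.65556091  271.94654971]
```

View pics/c17.png

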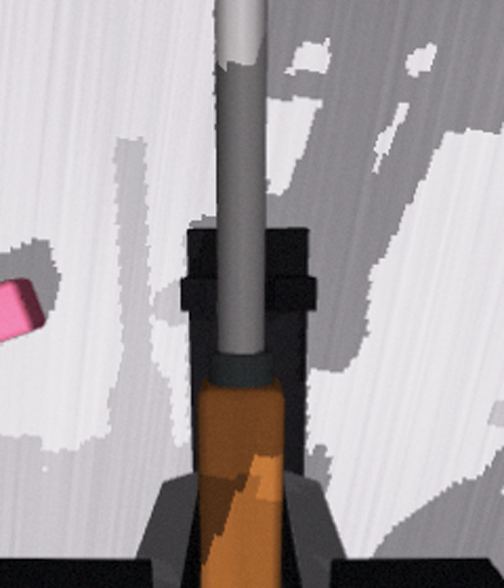

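View pics/c18.png

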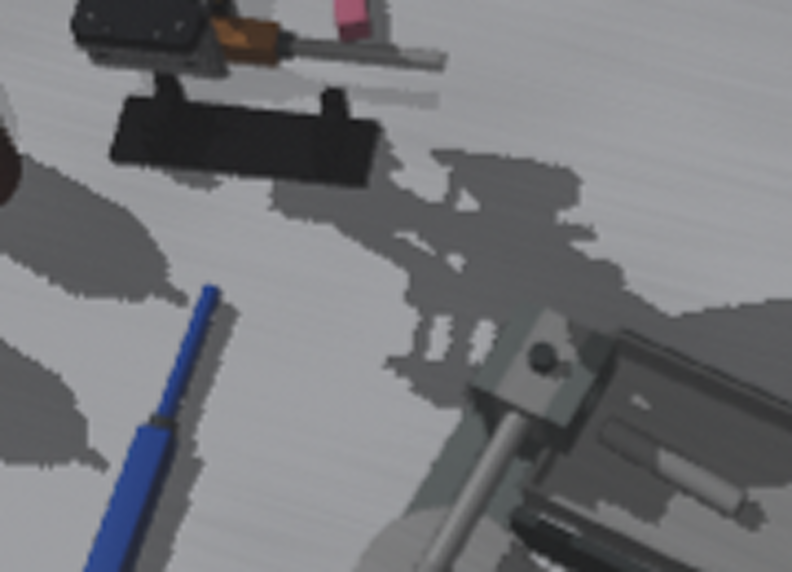

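Emit:
servo_tool:
  commands:
    - [-0.15,0.2,0,0,0,0,1]
    - [0,0,0,0,0,0,1]
    - [0,0,0,0,0,0,1]

```text
time_s: 18.15
ee_pos: [414.6, -317.6, 96.4]
eef_rot: [0.001, 0.647, 0.762, -0.0]
contact_force: [0.8, -0.9, -1.4]
gripper_width: 21.5
```

Run:
```python
from h import *
d=snap('wrist','w7'); o=observe(); print(o['ee_pos'],o['eef_rot'],o['joint_pos'])
crop('w7',260,90,370,220,4.5,'c19')
```

```text
[ 414.47636127 -317.38636521   96.22958053] [ 6.88660584e-04  6.47101994e-01  7.62403126e-01 -9.18041388e-05] [-8.19372638e-01  2.13408612e-01  1.77661038e+00 -2.57716832e-05
  1.15018435e+00 -9.82603787e-01]
```

View pics/c19.png

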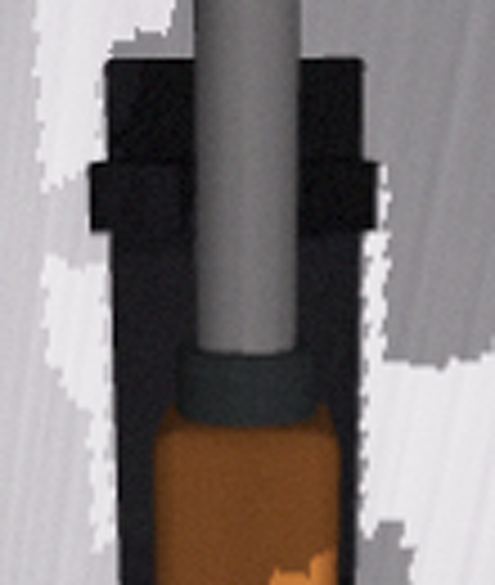

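Emit:
servo_tool:
  commands:
    - [0.15,-0.2,0,0,0,0,1]
    - [0,0,2,0,0,0,1]
    - [0,0,2,0,0,0,1]
    - [0,0,1,0,0,0,1]
    - [0,0,0,0,0,0,1]
    - [0,0,0,0,0,0,1]

```text
time_s: 18.8
ee_pos: [411.9, -316.0, 45.8]
eef_rot: [0.0, 0.647, 0.762, -0.0]
contact_force: [1.1, 0.3, -1.0]
gripper_width: 21.8
```

Run:
```python
from h import *
d=snap('wrist','w8'); o=observe(); print(o['ee_pos'],o['eef_rot'],o['contact_force'])
crop('w8',230,60,390,240,3.3,'c20')
```

```text
[ 412.35462005 -316.40309683   46.29505401] [ 7.79632459e-04  6.47164633e-01  7.62349867e-01 -1.00561617e-04] [ 0.0932907   0.1780269  -0.88813319]
```

View pics/c20.png

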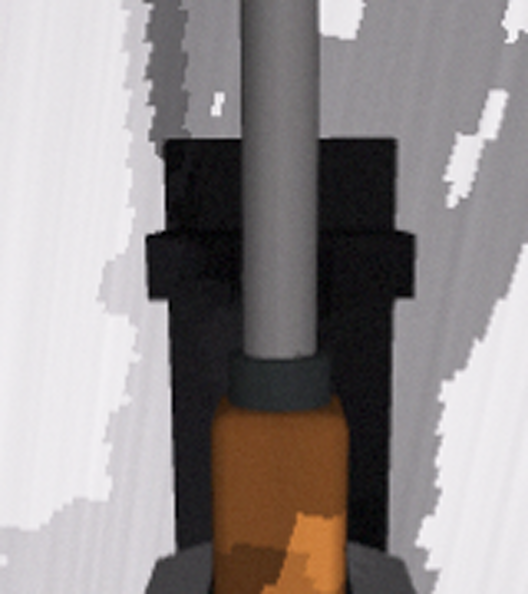

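Emit:
servo_tool:
  commands:
    - [0,0,1,0,0,0,1]
    - [0,0,0.7,0,0,0,1]
    - [0,0,0.3,0,0,0,1]
    - [0,0,0,0,0,0,1]
    - [0,0,0,0,0,0,1]

```text
time_s: 19.35
ee_pos: [411.4, -315.4, 25.7]
eef_rot: [-0.001, 0.647, 0.762, 0.0]
contact_force: [-2.2, 1.7, 4.8]
gripper_width: 21.7
```

Emit:
servo_tool:
  commands:
    - [0,0,0,0,0,0,3]
    - [0,0,0,0,0,0,5]
    - [0,0,0,0,0,0,6]
    - [0,0,0,0,0,0,6]
    - [0,0,0,0,0,0,6]
    - [0,0,-2,0,0,0,6]
    - [0,0,-4,0,0,0,6]
    - [0,0,-4,0,0,0,6]
    - [0,0,-4,0,0,0,6]
    - [0,0,0,0,0,0,6]

```text
time_s: 20.35
ee_pos: [415.3, -319.4, 172.3]
eef_rot: [0.007, 0.647, 0.762, -0.001]
contact_force: [0.0, -0.6, 0.1]
gripper_width: 59.8
```

Emit:
servo_tool:
  commands:
    - [-4,0,0,0,0,0,6]
    - [-4,0,0,0,0,0,6]
    - [0,0,0,0,0,0,6]
    - [0,0,0,0,0,0,6]

```text
time_s: 20.75
ee_pos: [424.2, -394.6, 164.1]
eef_rot: [-0.001, 0.648, 0.762, 0.0]
contact_force: [0.6, -0.0, -0.1]
gripper_width: 60.3
```

Run:
```python
from h import *
d=snap('wrist','w9'); o=observe(); print(o['ee_pos'],o['contact_force'],o['time_s'],o['gripper_width'])
d=snap('scene','s9');crop('s9',170,140,350,280,4.3,'c21')
```

```text
[ 424.17798978 -393.78984887  164.19631859] [-0.42778597 -0.03527684  0.11837431] 20.8 60.3419931754244
```

View pics/c21.png

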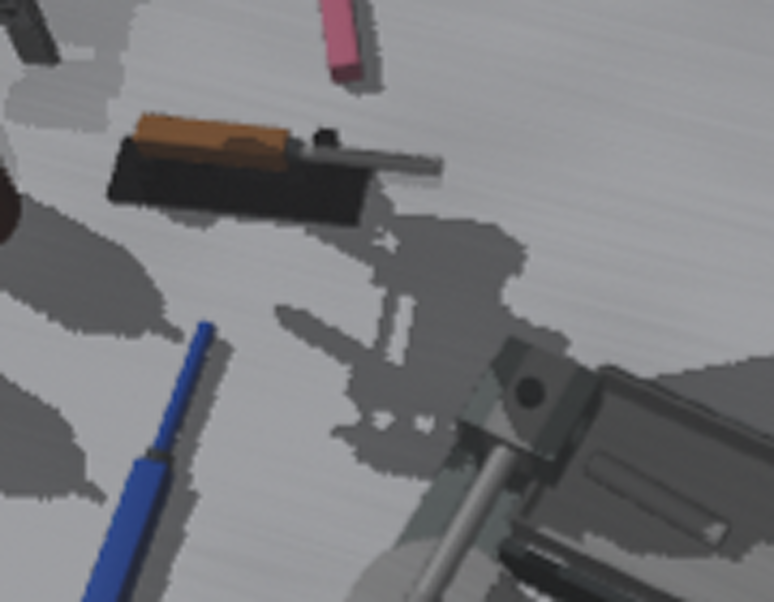

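View pics/w9.png

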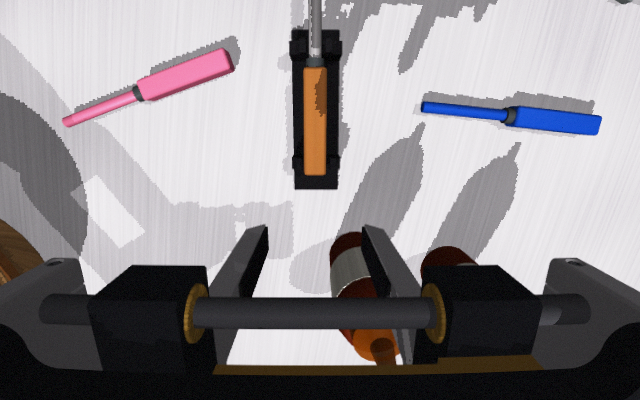

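Run:
```python
from workcell import sign_off
print(sign_off())
```

```text
the job is handed in; nothing more can be done
None
```

I pushed the catch pan in, drove the hinge pin out with the wooden punch so that it dropped into the pan, and laid the punch back in its rest. The job was handed in at about 21 s of the 72 s allowed; sign-off gives no verdict.

- **Pan:** I pushed it until the travel stopped and the force rose to about 10 N, so it is at its stop.
- **Pin:** Pushing it took about 5 N at most. The last scene picture shows it lying flat in the pan. I judged this by eye and did not measure the pin's final pose.
- **Punch:** It lies level in its notches, released, with its tip well away from the hinge. The gripper is clear of it, and the last force readings were about zero.
- **Bottles and jar:** I never moved the arm near them. The bottle in the last wrist picture still stands upright. I did not measure their positions again afterwards, and the jar was not in the last pictures.
- **Disagreements:** The wrist and scene cameras differed by about 5 mm on where the bore was, and I used the wrist value. The wrist camera also read about 2 mm off sideways, and I corrected the aim by 1 mm. The punch still went in without snagging.

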